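# Load two cheese moulds for pressing

## Task

Get both cheeses under pressure: lay the round pressing plate flat on the cheese in the round mould, stand the wide round weight centred on its pedestal, and the narrow round weight centred on top of that; lay the oblong pressing plate flat on the cheese in the oblong mould and put the steel bar weight centred and lengthwise on its pedestal. Set the weights down rather than dropping them, and leave the herb jar and the salt dish where they are.

Things in the scene. Friction and masses are not known exactly. Their poses are not given: they have to be found in the camera images.
- round_mould: Round open mould of white perforated plastic, fixed to the table: outside diameter 110 mm, inside 100 mm, rim 58 mm above the table, holding a firm yellow cheese with a flat top 34 mm above the table. Origin at the centre of its underside, on the table; z up.
- oblong_mould: Oblong open mould of white perforated plastic, fixed to the table: outside 130 x 94 mm, inside 120 x 84 mm, rim 58 mm above the table, holding a firm yellow cheese with a flat top 34 mm above the table. Origin at the centre of its underside, on the table; x along its length, z up. Either way round is the same.
- round_plate: Round pressing plate of pale grey plastic, loose, about 0.16 kg, lying upright: a disc of diameter 90 mm, 12 mm thick, with a solid cylindrical pedestal of diameter 40 mm and height 42 mm on its centre (54 mm tall in all; grip it by the pedestal). Origin at the centre of the disc's underside; z up through the pedestal.
- oblong_plate: Oblong pressing plate of pale grey plastic, loose, about 0.18 kg, lying upright: a slab 108 x 72 mm, 12 mm thick, with a solid block pedestal 64 mm long, 30 mm wide and 42 mm high on its centre (54 mm tall in all; grip it across the 30 mm of the pedestal). Origin at the centre of the slab's underside; x along the length of slab and pedestal, z up. Either way round is the same.
- wide_weight: Wide round weight: plain steel cylinder, loose, standing, diameter 66 mm, height 34 mm, about 0.7 kg. Origin at the centre of its underside, z up.
- narrow_weight: Narrow round weight: plain steel cylinder, loose, standing, diameter 40 mm, height 48 mm, about 0.45 kg. Origin at the centre of its underside, z up.
- bar_weight: Bar weight: plain steel block, loose, 76 mm long (x), 40 mm wide (y), 34 mm high (z), about 0.7 kg. Origin at the centre of its underside, z up. Either way round is the same.
- herb_jar: Bystander: closed green glass jar with a black cap, loose, standing, diameter 52 mm, height 75 mm. Origin at the centre of its underside. Leave it alone.
- salt_dish: Bystander: small open blue ceramic dish, loose, diameter 72 mm at the rim and 56 mm at the foot, height 34 mm. Origin at the centre of its underside. Leave it alone.
Not all that is in view belongs to the job. Leave any purple or red look-alike of the oblong_plate alone.

How it is judged:
By the outcome, as a careful person would: the job done as asked, in the order asked, and still so for the second after the job is handed in, with the robot touching nothing.
It also fails if it takes over 128 s, if anything falls off the work surface, if the arm or the gripper's body presses on something with over 40 N, if the wrist force passes 120 N, or if a joint passes its speed limit or range.

## Robot

A 6-joint arm with a two-finger parallel gripper is mounted at the origin on the work surface. World frame = base frame: x ahead of the robot, y to its left, z up, the work surface at z = 0. Lengths are in mm, angles in degrees, forces in N, time in s.
With the tool pointing down it reaches from about 350 to 875 mm from the base axis. Payload 15.5 kg.
Tool frame: the origin (TCP) lies midway between the tips of the shut fingers; the grasp point (between the pads) lies 19 mm behind it (arm.hold_point_z is the distance from the TCP to the grasp point, in mm); z points along the fingers, y is the direction in which the jaws open and shut (so a half turn about z gives the same grasp; the last joint's range is limited). The gripper opens to 85 mm and grips with 20 to 120 N. Pads are 22 mm wide; open, the fingers measure 114 mm over their backs; the gripper's body (76 mm by 85 mm) begins 54 mm behind the grasp point. The pads swing forward as they close: fully open they stand 13 mm farther back than shut.
Start: joints at [-77.034, 28.281, 77.091, -0, 74.628, -5.472], TCP at [197.673, -592.918, 231.277] pointing down, gripper open.
Joint ranges: [-166.48, 166.48], [-47.26, 123.95], [12.59, 153.08], [-70.14, 250.14], [6.76, 159.57], [-176.63, 176.63]. Speed limits (degrees/s): [108.29, 108.29, 147.25, 172.46, 172.46, 172.46].

## Interface

Orientations are given as [roll, pitch, yaw] about the fixed x, y, z axes, in that order (R = Rz(yaw) Ry(pitch) Rx(roll)).
In Python, from station import arm gives the robot as it stands. Calls block until the motion is done:
- arm.goto(position, orientation): joint-space move of the TCP to a pose.
- arm.servo_line(position, ori=None, v=150, f_stop=None): straight line of the TCP; ori=None keeps the orientation; v is the mean speed in mm/s. With f_stop (N) it stops when the force on the tool has changed by that much, and returns True; else False.
- arm.move_joints(angles): joint-space move.
- arm.gripper_to(opening): finger opening in mm; the grip force is fixed at half the most; returns when the fingers have stopped.
- arm.dwell(seconds).
- arm.solve_ik(position, orientation): joint angles nearest the present ones, or None.
- arm.camera(name): name is "side" or "top"; returns a dict with "color" (384x512x3 uint8, red, green, blue), "depth" (384x512 float32, mm along the optical axis (not along the pixel's ray), 0 where there is no reading), "camera_matrix" (3x3 intrinsics, pixels), "D" ([k1, k2, p1, p2, k3] as OpenCV has them; the pictures are not rectified), "position" and "orientation" of the camera in the world. Camera axes: x right, y down, z forward; pixel columns grow to the right and rows downward; lengths in mm; the calibration is good to about 2 mm. A picture is of the moment at which its call begins.
A pose or a line that the arm cannot do raises arm.IKError and nothing moves.
- arm.job_done(): hands the job in, once; it reports no verdict.
Readings, each from a call of its own:
- arm.current_t(): time.
- arm.current_joint_positions(): joint angles.
- arm.current_dq(): joint speeds.
- arm.current_tau(): joint torques, N m.
- arm.current_tool_pos(): TCP position.
- arm.current_orientation(): TCP orientation.
- arm.current_wrist_force(): force on the tool from outside, world axes, zero at the start.
- arm.current_ft_torque(): the same for the moment, N m.
- arm.current_width(): finger opening in mm.
Only numpy, scipy, OpenCV 4.12 (cv2) and the standard library are available. Lean on these libraries where they do the work, as an engineer would, in place of code of your own. Each camera call takes 0.05 s, during which the arm holds its last target.

## Working session

There is one attempt and no reset: what is moved stays moved. The work goes in short steps, each a Python script; the robot and the scene stay as the last script left them, time stands still between calls to the robot, and variables do not carry over. Pictures are saved under pics/ and viewed, and the job is handed in when it is done.

```bash
ls; mkdir -p pics; python3 - <<'E'
from station import arm
import cv2,numpy as np
for n in("top","side"):
    c=arm.camera(n); cv2.imwrite(f"pics/{n}0.png",c["color"][:,:,::-1])
    np.savez(f"{n}0.npz",**{k:np.array(v) for k,v in c.items()})
    print(n,c["camera_matrix"],c["D"],c["position"],c["orientation"],(c["depth"]>0).mean())
print(arm.current_t(),arm.hold_point_z)
E
```

```text
pics
top [[423.2366614    0.         256.83277686]
 [  0.         423.2366614  191.03604259]
 [  0.           0.           1.        ]] [0.03273416 0.         0.         0.         0.        ] [ 189.91424201   75.96894304 1381.85260008] [-1.68755634e+02 -1.05433544e-01 -9.04782567e+01] 0.9956868489583334
side [[434.30308421   0.         257.57902263]
 [  0.         434.30308421 187.05336512]
 [  0.           0.           1.        ]] [-0.13279883  0.          0.          0.          0.        ] [-355.39528473 -859.33606658  868.66292002] [-123.80774366   -1.11017072  -39.78653531] 0.9960123697916666
0.1 18.700000000000003
```

View pics/top0.png

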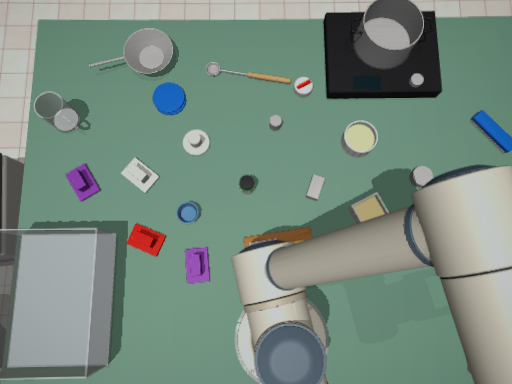

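View pics/side0.png

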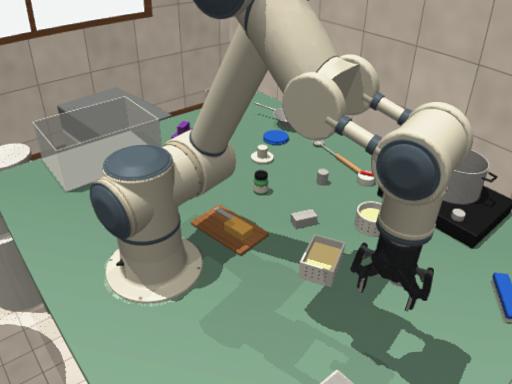

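The top view shows the round plate at (196,142), the oblong plate at (140,175), the round mould at (360,138) and the oblong mould at (370,208), partly under the arm. The bar is at (316,187), the narrow weight at (276,121), the wide weight at (423,176), the jar at (247,183) and the dish at (188,212). Next I'll enlarge these and measure them.

```bash
cat > h.py <<'E'
import cv2,numpy as np
from scipy.spatial.transform import Rotation as Ro
def rays(c,uv):
    uv=np.asarray(uv,float).reshape(-1,1,2)
    n=cv2.undistortPoints(uv,np.array(c["camera_matrix"]),np.array(c["D"])).reshape(-1,2)
    R=Ro.from_euler("xyz",c["orientation"],degrees=True).as_matrix()
    return np.c_[n,np.ones(len(n))]@R.T, np.array(c["position"])
def onplane(c,uv,z):
    d,p=rays(c,uv); return p+d*((z-p[2])/d[:,2])[:,None]
def cloud(c):
    h,w=c["depth"].shape; u,v=np.meshgrid(np.arange(w),np.arange(h))
    d,p=rays(c,np.c_[u.ravel(),v.ravel()]); return (p+d*c["depth"].reshape(-1,1)).reshape(h,w,3)
def toppatch(c,box,zlo,zhi,z=None,colmax=None):
    """blob of pixels in box (u0,v0,u1,v1) with height in range -> minAreaRect on plane z"""
    P=cloud(c); u0,v0,u1,v1=box
    m=np.zeros(P.shape[:2],np.uint8); s=P[v0:v1,u0:u1,2]
    m[v0:v1,u0:u1]=((s>zlo)&(s<zhi))
    n,l,st,ce=cv2.connectedComponentsWithStats(m)
    if n<2: return None
    k=1+np.argmax(st[1:,4]); vv,uu=np.where(l==k)
    zz=P[vv,uu,2]; z=np.median(zz) if z is None else z
    W=onplane(c,np.c_[uu,vv],z)[:,:2]
    r=cv2.minAreaRect(W.astype(np.float32))
    return dict(n=len(uu),z=round(float(np.median(zz)),1),mean=W.mean(0).round(1),rect=np.round(np.r_[r[0],r[1],r[2]],1))
E
python3 - <<'E'
from h import *
c=dict(np.load("top0.npz")); im=c["color"][:,:,::-1]
a=cv2.resize(im[80:250,60:260],None,fx=4,fy=4,interpolation=cv2.INTER_CUBIC)[:600]
b=cv2.resize(im[90:240,260:450],None,fx=4,fy=4,interpolation=cv2.INTER_CUBIC)
cv2.imwrite("pics/a.png",a);cv2.imwrite("pics/b.png",b)
P=cloud(c)
for n,u,v in [("rp",196,139),("op",141,172),("rm",360,138),("om",370,205),("bar",316,186),("nw",276,119),("ww",423,173),("jar",247,182),("dish",188,212),("table",230,250),("ped?",100,215)]:
    print(n,P[v,u].round(0), c["color"][v,u])
for n,box,lo,hi,z in [("rp ped",(180,125,212,158),40,70,54),("rp disc",(180,125,212,158),6,25,12),("op ped",(118,155,162,195),40,70,54),("bar",(300,170,330,205),22,50,34),("nw",(265,110,288,132),35,60,48),("ww",(408,160,440,190),22,50,34),("rm",(340,118,380,158),48,70,58)]:
    print(n,toppatch(c,box,lo,hi,z))
E
```

```text
rp [629. 269.  56.] [200 204 198]
op [520. 444.  53.] [199 203 198]
rm [ 634. -273.   35.] [199 203 159]
om [ 410. -294.   31.] [174 160 112]
bar [ 474. -122.   31.] [184 182 182]
nw [699.   5.  46.] [176 175 174]
ww [ 514. -473.   30.] [174 173 171]
jar [479. 102.  76.] [53 53 53]
dish [395. 297.   9.] [ 94 139 177]
table [271. 160.   0.] [116 152 132]
ped? [389. 586.  -1.] [112 148 130]
rp ped {'n': 124, 'z': 53.5, 'mean': array([633.2, 276. ]), 'rect': array([632.7, 275.7,  39.5,  41.1,  89.6])}
rp disc {'n': 402, 'z': 12.2, 'mean': array([629.1, 274.7]), 'rect': array([632.7, 276.7,  91.9,  84.3,   0.8])}
op ped {'n': 204, 'z': 53.7, 'mean': array([520.2, 457.2]), 'rect': array([520.4, 458.4,  70.3,  32.1,  50. ])}
bar {'n': 289, 'z': 32.9, 'mean': array([ 469.4, -117.1]), 'rect': array([ 469.6, -117.4,   39.8,   77.2,   70.2])}
nw {'n': 118, 'z': 47.5, 'mean': array([693.9,   9.9]), 'rect': array([693.4,  10.6,  36.6,  38.5,  89.2])}
ww {'n': 322, 'z': 33.5, 'mean': array([ 506.5, -465. ]), 'rect': array([ 506.1, -463. ,   58.3,   70.5,   43.3])}
rm {'n': 215, 'z': 56.2, 'mean': array([ 634.1, -267.9]), 'rect': array([ 634.4, -269.8,  108.3,  110.9,   61.4])}
```

View pics/a.png

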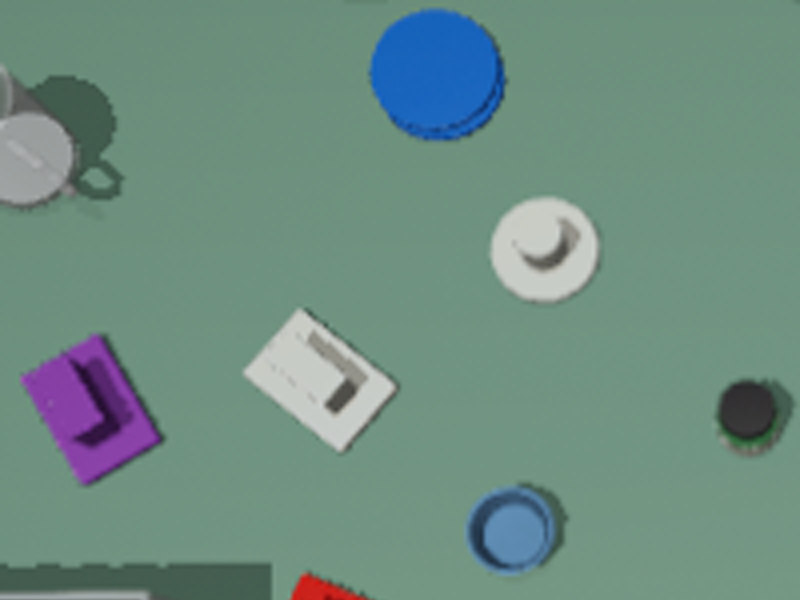

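View pics/b.png

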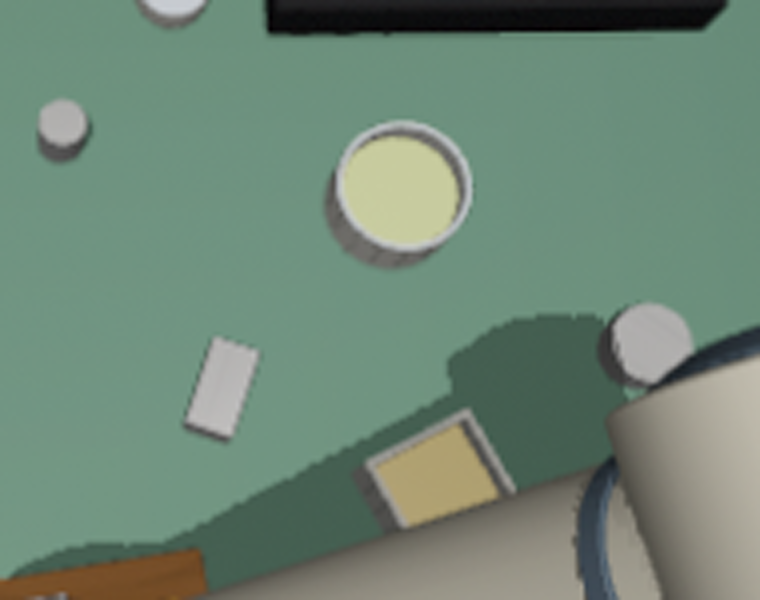

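```bash
cat > m.py <<'E'
from station import arm
from h import *
def yaw_best(x,y,yaw,z=200):
    b=None
    for k in (-360,-180,0,180,360):
        q=arm.solve_ik([x,y,z],[180,0,yaw+k]) if abs(yaw+k)<=360 else None
        if q is None: continue
        if b is None or abs(q[5])<abs(b[0]): b=(q[5],yaw+k)
    return b[1]
def pick(x,y,yaw,z,op=85,zt=230,exp=None):
    yaw=yaw_best(x,y,yaw); o=[180,0,yaw]
    arm.goto([x,y,zt],o)
    if abs(arm.current_width()-op)>3: arm.gripper_to(op)
    arm.servo_line([x,y,z+40],v=220)
    hit=arm.servo_line([x,y,z],v=80,f_stop=15)
    print("descend hit",hit,arm.current_tool_pos())
    arm.gripper_to(0); print("width",arm.current_width(),"t",arm.current_t())
    if exp and abs(arm.current_width()-exp)>5: print("UNEXPECTED WIDTH"); return False
    arm.servo_line([x,y,z+25],v=60)
    arm.servo_line([x,y,zt],v=220); return True
def cam(n,tag):
    c=arm.camera(n); cv2.imwrite(f"pics/{n}{tag}.png",c["color"][:,:,::-1])
    np.savez(f"{n}{tag}.npz",**{k:np.array(v) for k,v in c.items()}); return c
E
python3 - <<'E'
from m import *
print(arm.current_orientation())
az=np.degrees(np.arctan2(276,633))
x,y=632.9,276.2
print(yaw_best(x,y,az))
pick(x,y,az,20,exp=40)
print(arm.current_joint_positions(),arm.current_wrist_force())
cam("top",1);cam("side",1);print(arm.current_t())
E
```

```text
[-1.79940742e+02 -5.04124958e-03  1.84404729e+01]
-336.4418856399498
descend hit False [632.91640732 276.20365766  19.80898424]
width 38.661001091014704 t 5.5667
[ 1.86231797e+01  3.38825959e+01  6.69812631e+01 -1.14330581e-04
  7.92607993e+01  8.50664942e+01] [-0.51103591 -0.11138791 -2.52062684]
7.225
```

View pics/top1.png

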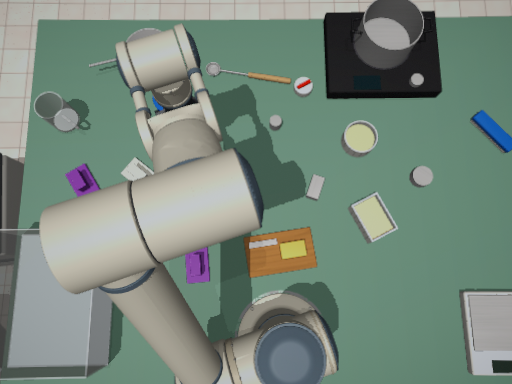

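View pics/side1.png

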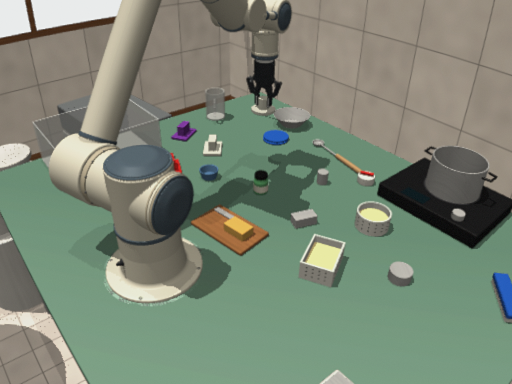

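The plate is held: the width reads 38.7 and the side view shows it hanging at (263,105). The moulds at (360,138) and (373,217) and the wide weight at (423,176) are now clear to see, so I'll measure them.

```bash
cat > meas.py <<'E'
from h import *
def colpatch(c,box,fn,z,tag=""):
    u0,v0,u1,v1=box; im=c["color"]; hsv=cv2.cvtColor(im,cv2.COLOR_RGB2HSV)
    m=np.zeros(im.shape[:2],np.uint8); m[v0:v1,u0:u1]=fn(hsv[v0:v1,u0:u1])
    n,l,st,ce=cv2.connectedComponentsWithStats(m); k=1+np.argmax(st[1:,4])
    vv,uu=np.where(l==k); W=onplane(c,np.c_[uu,vv],z)[:,:2]
    r=cv2.minAreaRect(W.astype(np.float32))
    return dict(n=len(uu),mean=W.mean(0).round(1),rect=np.round(np.r_[r[0],r[1],r[2]],1))
E
python3 - <<'E'
from meas import *
c=dict(np.load("top1.npz"))
for n,box,lo,hi,z in [("rm rim",(338,115,382,160),46,70,58),("om rim",(345,188,402,245),46,70,58),("rm ch",(338,115,382,160),28,42,34),("om ch",(345,188,402,245),28,42,34),("bar",(300,170,330,205),22,50,34),("nw",(265,110,288,132),35,60,48),("ww",(408,160,440,195),22,50,34)]:
    print(n,toppatch(c,box,lo,hi,z))
s=dict(np.load("side1.npz"))
print("side")
for n,box,lo,hi,z in [("rm rim",(350,198,396,240),46,70,58),("om rim",(296,232,350,290),46,70,58),("bar",(285,205,322,232),22,50,34),("nw",(312,165,334,190),35,60,48),("ww",(385,260,418,288),22,50,34),("op ped",(198,130,228,160),40,70,54)]:
    print(n,toppatch(s,box,lo,hi,z))
E
```

```text
rm rim {'n': 235, 'z': 55.6, 'mean': array([ 633.3, -268. ]), 'rect': array([ 633.4, -269.1,  107.7,  112.9,   52. ])}
om rim {'n': 320, 'z': 56.1, 'mean': array([ 367.3, -297. ]), 'rect': array([ 366.3, -295.2,  129.7,   99.6,   26.7])}
rm ch {'n': 615, 'z': 34.0, 'mean': array([ 640.5, -274.2]), 'rect': array([ 640.4, -273.4,   92.9,   94.2,   87.3])}
om ch {'n': 893, 'z': 33.5, 'mean': array([ 369.2, -302.2]), 'rect': array([ 370. , -302.7,  120. ,   80.1,   26.9])}
bar {'n': 289, 'z': 33.4, 'mean': array([ 469.6, -117.2]), 'rect': array([ 469.6, -117.4,   39.8,   77.3,   70.2])}
nw {'n': 118, 'z': 46.7, 'mean': array([694.2,   9.9]), 'rect': array([693.5,  10.6,  36.6,  38.5,  89.2])}
ww {'n': 338, 'z': 33.6, 'mean': array([ 505.2, -466. ]), 'rect': array([ 504.6, -464.7,   62.7,   70.2,   43.2])}
side
rm rim {'n': 276, 'z': 54.1, 'mean': array([ 627. , -273.2]), 'rect': array([ 627.6, -272.6,  119.9,  111.3,   51. ])}
om rim {'n': 421, 'z': 54.9, 'mean': array([ 361.7, -301.2]), 'rect': array([ 364.2, -300.8,  142.9,   94.4,   27.1])}
bar {'n': 231, 'z': 31.3, 'mean': array([ 465.8, -126.4]), 'rect': array([ 465.9, -128.3,   50.7,   82.6,   71. ])}
nw {'n': 71, 'z': 44.2, 'mean': array([ 6.864e+02, -4.000e-01]), 'rect': array([ 6.872e+02, -4.000e-01,  4.780e+01,  3.860e+01,  5.210e+01])}
ww {'n': 356, 'z': 31.8, 'mean': array([ 500. , -472.1]), 'rect': array([ 499.4, -472.4,   76.7,   62.5,   18.9])}
op ped {'n': 73, 'z': 50.0, 'mean': array([510.9, 445.3]), 'rect': array([509.9, 445.4,  79.5,  28.3,  55. ])}
```

```bash
cat >> meas.py <<'E'
from scipy.optimize import least_squares
def farpts(c,box,z,T=None):
    """contour points (sub-pixel, 4x upsampled) of the non-green blob, far side from the camera, on plane z"""
    u0,v0,u1,v1=box; im=cv2.resize(c["color"][v0:v1,u0:u1],None,fx=4,fy=4,interpolation=cv2.INTER_CUBIC)
    lab=im.astype(int); g=lab[:,:,1]-lab[:,:,0]   # green table: G-R about 36*brightness
    m=((g<(0.12*lab[:,:,1] if T is None else T))).astype(np.uint8)
    n,l,st,ce=cv2.connectedComponentsWithStats(m); k=1+np.argmax(st[1:,4])
    cs,_=cv2.findContours((l==k).astype(np.uint8),cv2.RETR_EXTERNAL,cv2.CHAIN_APPROX_NONE)
    q=max(cs,key=cv2.contourArea).reshape(-1,2)
    uv=(q+0.5)/4-0.5+np.array([u0,v0])
    W=onplane(c,uv,z)[:,:2]; return W
def circ(c,box,z,R):
    W=farpts(c,box,z); a=W.mean(0); d=a-np.array(c["position"])[:2]; d/=np.linalg.norm(d)
    for _ in range(4):
        s=W[(W-a)@d>-0.0*R]
        r=least_squares(lambda x:np.hypot(*(s-x).T)-R,a,loss="soft_l1"); a=r.x
    rf=least_squares(lambda x:np.hypot(*(s-x[:2]).T)-x[2],[*a,R],loss="soft_l1").x
    return a.round(1),"freefit",rf.round(1),"rms",np.sqrt(np.mean((np.hypot(*(s-a).T)-R)**2)).round(2)
E
python3 - <<'E'
from meas import *
c=dict(np.load("top1.npz"));c0=dict(np.load("top0.npz"))
print("rm",circ(c,(334,110,388,166),58,55)); print("rm0",circ(c0,(334,110,388,166),58,55))
print("ww",circ(c,(403,156,445,196),34,33))
print("nw",circ(c,(262,106,292,135),48,20)); print("nw0",circ(c0,(262,106,292,135),48,20))
print("rpdisc0",circ(c0,(176,120,216,163),12,45))
s=dict(np.load("side1.npz"))
print("side rm",circ(s,(348,194,400,243),58,55)); print("side ww",circ(s,(383,256,420,290),34,33)); print("side nw",circ(s,(310,163,336,190),48,20))
# cheese by colour
f=lambda h:((h[...,0]>20)&(h[...,0]<36)&(h[...,1]>40)).astype(np.uint8)
print(colpatch(c,(338,115,382,160),f,34),colpatch(c,(345,188,402,245),f,34))
W=farpts(c,(340,183,406,250),58); r=cv2.minAreaRect(W.astype(np.float32)); print("om outer (incl. near wall)",r)
th=np.radians(26.8);R=np.array([[np.cos(th),np.sin(th)],[-np.sin(th),np.cos(th)]])
L=W@R.T; print("local ranges",L.min(0),L.max(0), [np.percentile(L[:,i],[1,99]) for i in(0,1)])
E
```

```text
rm (array([ 634.3, -269.4]), 'freefit', array([ 634.5, -269.5,   54.8]), 'rms', np.float64(0.4))
rm0 (array([ 634.4, -269.4]), 'freefit', array([ 634.4, -269.4,   54.9]), 'rms', np.float64(0.38))
ww (array([ 506.1, -468.3]), 'freefit', array([ 506.2, -468.5,   32.8]), 'rms', np.float64(0.32))
nw (array([694.7,   8.2]), 'freefit', array([694.2,   8.2,  20.4]), 'rms', np.float64(0.38))
nw0 (array([694.7,   8.2]), 'freefit', array([694.2,   8.2,  20.4]), 'rms', np.float64(0.38))
rpdisc0 (array([633.6, 276. ]), 'freefit', array([633.4, 275.9,  45.2]), 'rms', np.float64(0.37))
side rm (array([ 634.1, -270.6]), 'freefit', array([ 633.8, -270.7,   55.3]), 'rms', np.float64(0.52))
side ww (array([ 505.6, -470.1]), 'freefit', array([ 505.9, -470. ,   32.7]), 'rms', np.float64(0.36))
side nw (array([694.6,   8.8]), 'freefit', array([695.3,   9.5,  19.1]), 'rms', np.float64(0.98))
{'n': 600, 'mean': array([ 639. , -272.9]), 'rect': array([ 638.5, -273.2,   92.9,   90.3,   89.4])} {'n': 867, 'mean': array([ 369.9, -301.9]), 'rect': array([ 370.6, -301.2,  119.3,   76. ,   26.7])}
om outer (incl. near wall) ((366.1313781738281, -290.9223937988281), (133.11854553222656, 110.34722137451172), 26.856760025024414)
local ranges [ 129.06597838 -479.88092792] [ 262.23520979 -369.54338811] [array([129.13201148, 261.94439759]), array([-479.62609524, -369.64993849])]
```

```bash
cat >> m.py <<'E'
def place(x,y,yaw,zc,zt=230,op=52,v=25,fs=8,rel=True):
    """zc: TCP z at expected contact"""
    yaw=yaw_best(x,y,yaw)
    arm.goto([x,y,zt],[180,0,yaw])
    arm.servo_line([x,y,zc+35],v=180)
    arm.dwell(0.2)
    arm.servo_line([x,y,zc+8],v=80)
    hit=arm.servo_line([x,y,zc-3],v=v,f_stop=fs)
    p=arm.current_tool_pos(); print("contact",hit,p.round(1) if hasattr(p,'round') else p,"expected",zc,arm.current_wrist_force())
    if not rel: return hit
    arm.dwell(0.1); arm.gripper_to(op); arm.dwell(0.1)
    return hit
def up(zt=230):
    p=arm.current_tool_pos(); arm.servo_line([p[0],p[1],p[2]+30],v=80); arm.servo_line([p[0],p[1],zt],v=250)
E
python3 - <<'E'
from m import *
x,y=633.9,-269.5
place(x,y,np.degrees(np.arctan2(y,x)),20+34)
up(); print(arm.current_t(),arm.current_width())
# go straight on to hover near wide weight so camera sees moulds
arm.goto([506,-468,230],[180,0,yaw_best(506,-468,-42.7)]); arm.gripper_to(85)
cam("top",2);cam("side",2);print(arm.current_t())
E
```

```text
contact True [ 634.3 -269.8   54. ] expected 54 [ 0.83028987 -0.75094564  0.94440876]
12.925 52.2768557518243
14.3917
```

View pics/top2.png

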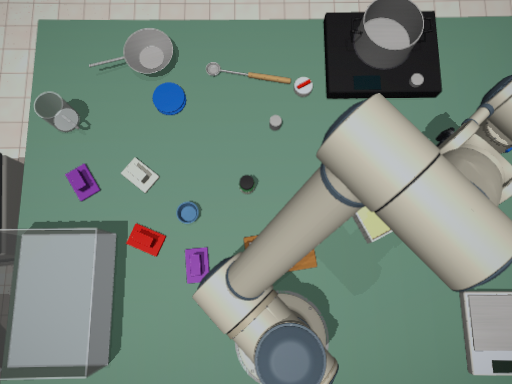

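View pics/side2.png

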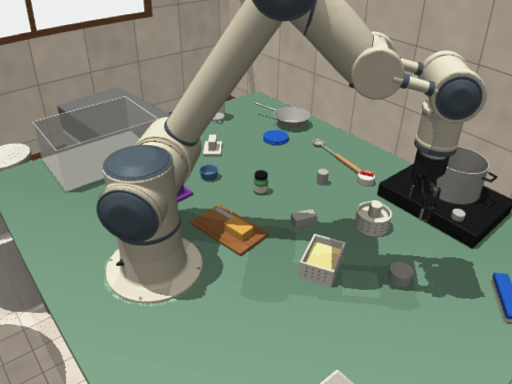

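The side view shows the plate seated in the round mould, with its pedestal at (374,209). I'll check its height and position.

```bash
python3 - <<'E'
from meas import *
s=dict(np.load("side2.npz")); s1=dict(np.load("side1.npz")); P=cloud(s)
for lo in (70,80,84): print(toppatch(s,(350,190,400,242),lo,100,88))
# calibrate side bias: same treatment of the round plate's pedestal originally
s0=dict(np.load("side0.npz")); print("before",[toppatch(s0,(248,140,280,165),lo,70,54) for lo in (46,)])
print("disc top z", np.round([np.median(P[v,360:368,2]) for v in (216,219,221)],1), np.round(P[205:225:2,374,2],1), np.round(P[214:226,362,2],1),np.round(P[214:226,386,2],1))
im=s["color"][180:250,330:420,::-1]; cv2.imwrite("pics/z2.png",cv2.resize(im,None,fx=8,fy=8,interpolation=cv2.INTER_CUBIC))
E
```

```text
{'n': 137, 'z': 85.3, 'mean': array([ 624. , -277.3]), 'rect': array([ 623.1, -277.4,   65.1,   39.9,   28.9])}
{'n': 104, 'z': 86.4, 'mean': array([ 629.9, -274.1]), 'rect': array([ 630.3, -273.8,   49. ,   39.3,   30.2])}
{'n': 83, 'z': 87.2, 'mean': array([ 633.4, -271.7]), 'rect': array([ 632.2, -270.8,   41.9,   39. ,   10.4])}
before [{'n': 49, 'z': 50.3, 'mean': array([625.1, 267.1]), 'rect': array([622.9, 267. ,  48.9,  35.2,  49.3])}]
disc top z [46.5 51.  46.2] [86.4 81.6 77.4 69.9 61.3 56.7 48.  47.7 55.1 50.2] [40.1 46.7 54.4 53.8 51.5 48.4 46.3 42.6 38.4 37.2 33.3 24.9] [44.8 44.7 46.  45.5 47.3 54.9 54.2 48.6 47.4 45.3 38.1 34.2]
```

View pics/z2.png

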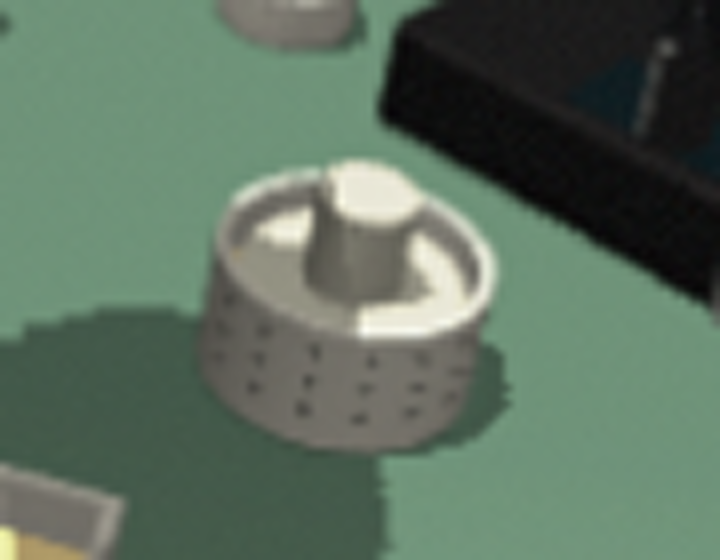

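Plate flat and centred. Next, the wide weight.

```bash
python3 - <<'E'
from m import *
x,y=505.9,-469.2
ok=pick(x,y,np.degrees(np.arctan2(y,x)),3,exp=66)
print(arm.current_wrist_force(),arm.current_t())
if ok:
    x,y=634.1,-269.9
    place(x,y,np.degrees(np.arctan2(y,x)),88+3,op=84,v=15,fs=6)
    up(260); print(arm.current_t())
    arm.goto([694.7,8.4,230],[180,0,yaw_best(694.7,8.4,0)]); cam("top",3);cam("side",3);print(arm.current_t())
E
```

```text
descend hit False [ 505.9088679  -469.22546315    2.83314928]
width 64.5202386833299 t 16.6333
[ 0.39576379  0.11332821 -9.3472704 ] 18.2667
contact True [ 634.2 -269.9   92. ] expected 91 [-1.17649557  0.54531956  9.07797996]
22.9083
24.1083
```

```bash
python3 - <<'E'
from meas import *
a=cv2.imread("pics/top3.png")[90:190,300:430];b=cv2.imread("pics/side3.png")[160:280,320:440]
a=cv2.resize(a,(520,400),interpolation=cv2.INTER_CUBIC);b=cv2.resize(b,(400,400),interpolation=cv2.INTER_CUBIC)
cv2.imwrite("pics/z3.png",cv2.resize(np.hstack([a,b]),None,fx=.85,fy=.85))
E
```

```text
(no output)
```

View pics/z3.png

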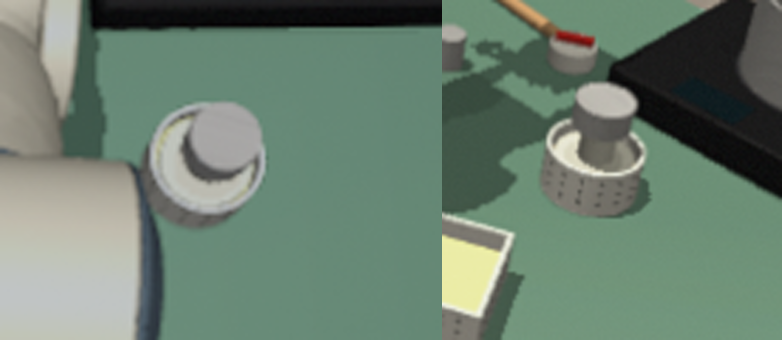

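```bash
cat >> meas.py <<'E'
def circd(c,box,zlo,z,R,zhi=400):
    P=cloud(c); u0,v0,u1,v1=box; s=P[v0:v1,u0:u1,2]; m=((s>zlo)&(s<zhi)).astype(np.uint8)
    n,l,st,ce=cv2.connectedComponentsWithStats(m); k=1+np.argmax(st[1:,4])
    m=cv2.resize((l==k).astype(np.float32),None,fx=4,fy=4,interpolation=cv2.INTER_LINEAR)>.5
    cs,_=cv2.findContours(m.astype(np.uint8),cv2.RETR_EXTERNAL,cv2.CHAIN_APPROX_NONE)
    q=max(cs,key=cv2.contourArea).reshape(-1,2); W=onplane(c,(q+.5)/4-.5+np.array([u0,v0]),z)[:,:2]
    a=W.mean(0); d=a-np.array(c["position"])[:2]; d/=np.linalg.norm(d)
    for _ in range(4):
        s=W[(W-a)@d>0]; a=least_squares(lambda x:np.hypot(*(s-x).T)-R,a,loss="soft_l1").x
    return a.round(1),"rms",np.sqrt(np.mean((np.hypot(*(s-a).T)-R)**2)).round(2)
E
python3 - <<'E'
from meas import *
t=dict(np.load("top3.npz"));s=dict(np.load("side3.npz"));t1=dict(np.load("top1.npz"));s1=dict(np.load("side1.npz"))
print("ww on stack top",circd(t,(345,108,380,150),100,122,33)," side",circd(s,(350,175,396,225),100,122,33))
print("check on table top1",circd(t1,(403,156,445,196),18,34,33)," side1",circd(s1,(383,256,420,290),18,34,33))
P=cloud(t);print("z",np.round(P[120:141:4,352:376:4,2],0))
im=t["color"]; print()
print("ped/disc far fits s2:",circd(dict(np.load("side2.npz")),(350,190,400,242),78,88,20))
E
```

```text
ww on stack top (array([ 633.4, -270.3]), 'rms', np.float64(0.67))  side (array([ 628.9, -274.4]), 'rms', np.float64(1.82))
check on table top1 (array([ 506.6, -467. ]), 'rms', np.float64(0.83))  side1 (array([ 504.5, -470.5]), 'rms', np.float64(1.13))
z [[  1.   5.  58. 128. 121.  -1.]
 [ 44.  38. 119. 118. 120. 120.]
 [ 46. 120. 120. 119. 120. 121.]
 [ 50. 121. 126. 122. 124. 122.]
 [ 45. 104. 123. 122. 123. 125.]
 [ 44.  44. 102. 111. 116.  48.]]

ped/disc far fits s2: (array([ 634.5, -270.9]), 'rms', np.float64(0.99))
```

The wide weight is level at z≈122 and centred within about 1 mm. The narrow weight is next.

```bash
python3 - <<'E'
from m import *
x,y=694.7,8.4
ok=pick(x,y,np.degrees(np.arctan2(y,x)),12,exp=40)
if ok:
    x,y=633.8,-270.0
    place(x,y,np.degrees(np.arctan2(y,x)),122+12,op=70,v=15,fs=5,zt=260)
    up(300); print(arm.current_t())
    X=[520.4,458]; arm.goto([520.4,458.2,230],[180,0,yaw_best(520.4,458.2,41)]);
    cam("top",4);cam("side",4);print(arm.current_t())
E
python3 - <<'E'
from meas import *
t=dict(np.load("top4.npz"));s=dict(np.load("side4.npz"));t0=dict(np.load("top0.npz"))
print("nw",circd(t,(345,95,385,150),145,170,20),circd(s,(350,150,396,225),152,170,20))
print("om side", circd.__name__)
a=cv2.imread("pics/top4.png")[90:250,300:440];b=cv2.imread("pics/side4.png")[140:300,290:430]
cv2.imwrite("pics/z4.png",cv2.resize(np.hstack([a,b]),None,fx=2.8,fy=2.8,interpolation=cv2.INTER_CUBIC))
# oblong mould: outline on z=58 in both views
for n,c,box in (("top",t,(340,183,406,250)),("side",s,(294,228,352,292))):
    W=farpts(c,box,58); th=np.radians(26.8);R=np.array([[np.cos(th),np.sin(th)],[-np.sin(th),np.cos(th)]])
    L=W@R.T; cam=np.array(c["position"])[:2]@R.T; print(n,"cam",cam.round(0),"u",np.percentile(L[:,0],[1,99]).round(1),"v",np.percentile(L[:,1],[1,99]).round(1))
    # edge line fits
    for ax in (0,1):
        o=1-ax; lo,hi=L[:,o].min(),L[:,o].max(); mid=(L[:,o]>lo+.25*(hi-lo))&(L[:,o]<hi-.25*(hi-lo))
        for sg,nm in((1,"max"),(-1,"min")):
            q=L[mid&(sg*(L[:,ax]-L[:,ax].mean())>0)]; f=np.polyfit(q[:,o],q[:,ax],1); print("  ax",ax,nm,np.median(q[:,ax]).round(1),"slope deg",np.degrees(np.arctan(f[0])).round(2))
# oblong plate slab & pedestal from top0
f=lambda h:((h[...,1]<25)&(h[...,2]>120)).astype(np.uint8)
for c in (t0,dict(np.load("top3.npz"))): print("slab",cv2.minAreaRect(farpts(c,(115,150,165,198),12).astype(np.float32)))
print("ped",toppatch(t0,(118,155,162,195),47,70,54))
s1=dict(np.load("side1.npz")); print("slab side",cv2.minAreaRect(farpts(s1,(195,132,230,162),12).astype(np.float32)))
E
```

```text
descend hit False [694.68930617   8.37859259  11.78011624]
width 38.58223968310955 t 26.45
contact True [ 633.9 -270.1  134.6] expected 134 [-0.35776734 -0.48881457  6.4433342 ]
32.8667
35.5833
nw (array([ 634. , -270.4]), 'rms', np.float64(0.68)) (array([ 630.4, -274.3]), 'rms', np.float64(1.27))
om side circd
top cam [204. -18.] u [129.1 262. ] v [-479.7 -369.6]
  ax 0 max 261.4 slope deg 0.01
  ax 0 min 129.7 slope deg -0.5
  ax 1 max -370.3 slope deg 0.02
  ax 1 min -479.0 slope deg -0.2
side cam [-705. -607.] u [ 73.7 261.3] v [-488.2 -384. ]
  ax 0 max 260.6 slope deg -0.02
  ax 0 min 74.2 slope deg 0.05
  ax 1 max -384.5 slope deg 1.02
  ax 1 min -487.4 slope deg 1.56
slab ((520.9384155273438, 458.9697570800781), (111.35906219482422, 73.7554931640625), 51.33982467651367)
slab ((524.2801513671875, 450.2904052734375), (166.6738739013672, 145.1759490966797), 1.9231089353561401)
ped {'n': 195, 'z': 53.8, 'mean': array([521.2, 458.3]), 'rect': array([521. , 459.2,  68.3,  32.1,  50. ])}
slab side ((534.6150512695312, 474.45806884765625), (188.61302185058594, 76.02850341796875), 51.53092575073242)
```

View pics/z4.png

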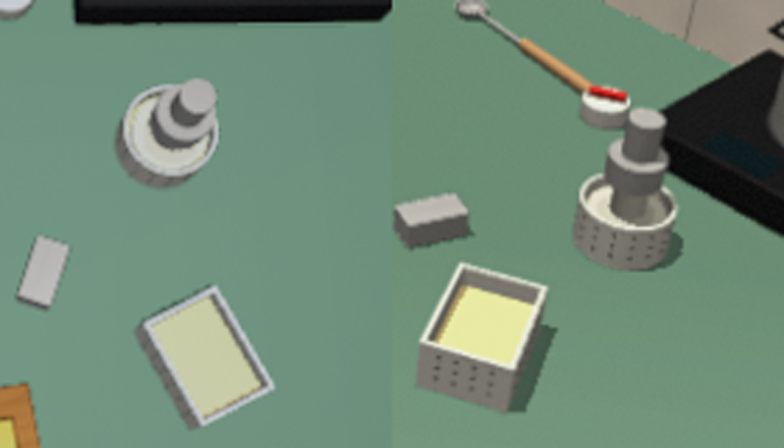

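The top and side views both show the narrow weight standing centred on the wide one. The oblong mould is at (369.3,-297.5) at 26.7°, and the plate is at (521.4,459.6) at 51.3°. Now the oblong plate.

```bash
python3 - <<'E'
from m import *
ok=pick(521.4,459.6,51.3,20,exp=30)
print(arm.current_joint_positions()[5])
if ok:
    place(369.3,-297.5,26.7,54,op=42,v=20,fs=6,zt=260)
    print(arm.current_orientation()); up(260); print(arm.current_t())
    arm.goto([469.6,-60,260],[180,0,yaw_best(469.6,-60,-20)]); arm.gripper_to(75)
    cam("top",5);cam("side",5);print(arm.current_t())
E
python3 - <<'E'
import cv2,numpy as np
a=cv2.imread("pics/top5.png")[90:250,300:440];b=cv2.imread("pics/side5.png")[140:300,290:430]
cv2.imwrite("pics/z5.png",cv2.resize(np.hstack([a,b]),None,fx=2.8,fy=2.8,interpolation=cv2.INTER_CUBIC))
E
```

```text
descend hit False [521.39987388 459.59328968  19.83193616]
width 29.4810665055869 t 38.3083
75.17657011743452
contact True [ 369.5 -297.6   54. ] expected 54 [ 0.20152265 -0.02183636  1.15081578]
[-1.79991873e+02  3.12373931e-03  2.67003069e+01]
46.675
48.825
```

View pics/z5.png

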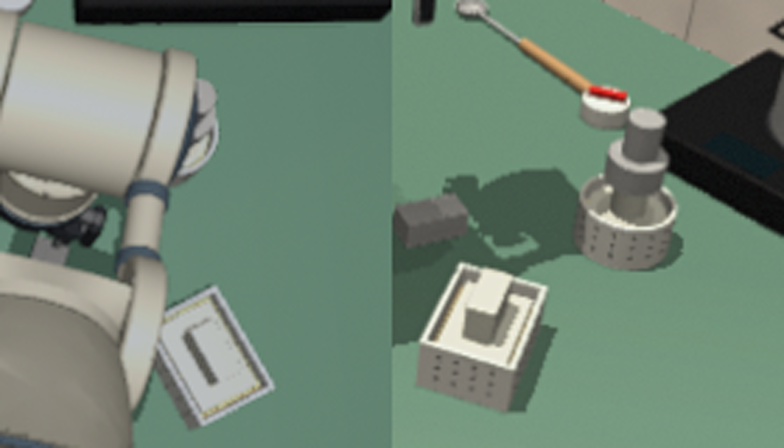

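```bash
python3 - <<'E'
from meas import *
t=dict(np.load("top5.npz"));s=dict(np.load("side5.npz"))
for lo in (74,80,83): print("ped",toppatch(t,(345,185,402,240),lo,100,88),toppatch(s,(296,225,350,290),lo,100,88))
t1=dict(np.load("top4.npz"))
W=farpts(t1,(295,165,335,208),34); print("bar outline z34",cv2.minAreaRect(W.astype(np.float32)))
for lo in (22,28): print(toppatch(t1,(300,170,330,205),lo,50,34))
E
```

```text
ped {'n': 225, 'z': 87.1, 'mean': array([ 368.1, -296. ]), 'rect': array([ 367.8, -296. ,   63.5,   33.6,   26.6])} {'n': 221, 'z': 86.4, 'mean': array([ 364.1, -302.9]), 'rect': array([ 364. , -303. ,   79.9,   32.5,   27.3])}
ped {'n': 212, 'z': 87.2, 'mean': array([ 368.3, -297. ]), 'rect': array([ 368. , -296.5,   63.5,   32.4,   26.3])} {'n': 196, 'z': 86.7, 'mean': array([ 366.9, -300.9]), 'rect': array([ 367.9, -300.6,   70.6,   31.1,   26.2])}
ped {'n': 201, 'z': 87.4, 'mean': array([ 368.4, -296.9]), 'rect': array([ 368.3, -297. ,   63.5,   31.2,   26.3])} {'n': 184, 'z': 86.9, 'mean': array([ 368.1, -300.1]), 'rect': array([ 368.7, -300.1,   68.8,   30.9,   26.2])}
bar outline z34 ((470.2723083496094, -118.11631774902344), (41.99684143066406, 82.42115020751953), 69.93653106689453)
{'n': 286, 'z': 32.8, 'mean': array([ 469.8, -117.2]), 'rect': array([ 470.1, -117.5,   39.8,   76.3,   70.2])}
{'n': 268, 'z': 32.9, 'mean': array([ 470.4, -117.9]), 'rect': array([ 470.1, -117.6,   39.8,   76.2,   70.2])}
```

```bash
python3 - <<'E'
from m import *
ok=pick(470.4,-118.0,-19.9,5,op=75,exp=40)
print(arm.current_joint_positions()[5])
if ok:
    place(369.2,-297.6,26.5,88+5,op=70,v=15,fs=6,zt=260)
    up(260); print(arm.current_t())
    arm.goto([450,150,300],[180,0,yaw_best(450,150,20)])
    cam("top",6);cam("side",6);print(arm.current_t())
E
python3 - <<'E'
from meas import *
t=dict(np.load("top6.npz"));s=dict(np.load("side6.npz"))
for lo in (105,112,116): print("bar",toppatch(t,(345,175,402,240),lo,150,122),toppatch(s,(296,205,350,290),lo,150,122))
print("nw",circd(t,(345,95,385,150),145,170,20))
P=cloud(t);
a=cv2.imread("pics/top6.png")[90:250,300:440];b=cv2.imread("pics/side6.png")[140:300,290:430]
cv2.imwrite("pics/z6.png",cv2.resize(np.hstack([a,b]),None,fx=2.8,fy=2.8,interpolation=cv2.INTER_CUBIC))
E
```

```text
descend hit False [ 470.52661654 -118.04350801    5.25289217]
width 39.151546531378564 t 53.5583
88.75770335957667
contact True [ 369.2 -297.7   93.6] expected 93 [-2.05650322  1.25761425 12.66129773]
60.3083
62.0833
bar {'n': 367, 'z': 120.9, 'mean': array([ 368.6, -294.6]), 'rect': array([ 368.5, -294.4,   75.3,   44.6,   26.6])} {'n': 352, 'z': 120.5, 'mean': array([ 363.1, -303.6]), 'rect': array([ 363.9, -303.9,   94.4,   43.2,   26.7])}
bar {'n': 348, 'z': 121.1, 'mean': array([ 369. , -295.7]), 'rect': array([ 369.1, -295.5,   75.1,   42.1,   25.9])} {'n': 311, 'z': 120.7, 'mean': array([ 366.3, -301. ]), 'rect': array([ 366.3, -301.5,   87.9,   41.3,   26.7])}
bar {'n': 334, 'z': 121.3, 'mean': array([ 369.5, -296.2]), 'rect': array([ 369.1, -295.5,   75.1,   42.1,   25.9])} {'n': 289, 'z': 120.8, 'mean': array([ 368.4, -299.7]), 'rect': array([ 369.5, -299.5,   80.4,   40.4,   26.7])}
nw (array([ 634. , -270.4]), 'rms', np.float64(0.68))
```

View pics/z6.png

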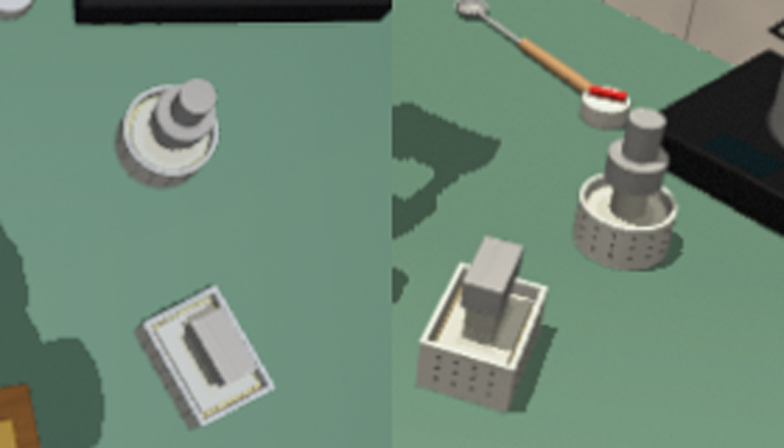

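View pics/side6.png

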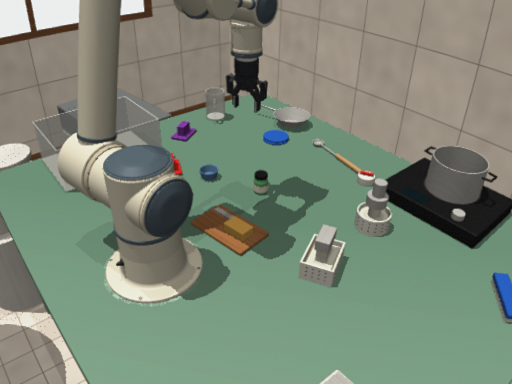

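Both stacks stand level and centred: the round one at side (376,205), the bar at (326,245). The jar (261,182) and dish (209,172) haven't moved, and the gripper is clear, so I'm handing in.

```bash
python3 - <<'E'
from station import arm
print(arm.current_t()); arm.job_done()
E
```

```text
62.0833
the job is handed in; nothing more can be done
```

Both cheeses are under pressure, and I handed the job in at 62 s of the 128 s allowed. I worked in the order asked: round plate, wide weight, narrow weight, oblong plate, bar. Each piece was lowered until the arm felt contact and only then released.

**Last checks from the camera images:**
- **Round stack:** the narrow weight's centre is at about (634.0, -270.4) and the mould's at (634.3, -269.7). Earlier, the wide weight measured level, with its top at about 122 mm.
- **Oblong stack:** the bar's top is at about 121 mm. Its angle is 26–27°, matching the mould's 26.7°.
- **Bystanders:** the jar and dish look unmoved in the side view, and the arm is clear of everything.

**Where the checks disagreed:**
- **Bar centre:** the top view puts it at (369.1, -295.5) and the side view at (369.5, -299.5). I set it down at (369.2, -297.7), between the two. The 4 mm gap comes from the bar's side faces showing in the measurement plus the 2 mm calibration error.
- **Round weights:** the side-view fits put both weights 4–5 mm nearer the side camera than the top view does. I trusted the top view because its fit was tighter.

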